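Lock the pivot nut of a bench bender with its jam nut

TASK

The pivot of the small hand bender is adjusted just right by its lower hex nut; lock it. Slip the open-ended spanner onto the lower nut and leave it there with its handle on the side of the upright steel peg where that will stop it turning, then screw the knurled brass jam nut down by hand (clockwise) until it is firmly tight against the held nut, without overtightening it and without letting the lower nut turn away from its setting. Finally take the spanner off, lay it flat on the bench clear of the bender, and do not knock over or push the oil vial.

Things in the scene. Friction and masses are not known exactly. Their poses are not given: they have to be found in the camera images.
- bender: hand bender screwed to the bench: dark green plate 210 x 80 mm, 14 mm thick, with an upright 17 mm threaded stud, its end 70 mm above the bench. Origin on the stud's axis at the bench top; x points away from the robot and 14 to 26 degrees to the right, z up. The plate spans x = -155 to +55, y = -40 to +40 mm. On the stud, upwards: the bending arm's round hub, the lower hex nut, the brass jam nut
- hub_top (a point): centre of the upper face of the bending arm's round steel hub, 56 mm across, 26 mm above the bench; the jaw of the spanner lies on this face. The arm, with a roller and an upright black grip (its top 72 mm above the bench, 125 mm from the stud), points away from the robot to the left, 40 to 63 degrees from the bender's x towards its y, and can swing
- stop_peg: plain steel forming peg that stops the spanner: upright pin, 12 mm in diameter and 24 mm high, fixed at x = -130, y = +18 mm of the bender in a raised land of the plate (x = -152 to -115, y = -37 to +37 mm) whose upper face is 26 mm above the bench, level with the hub; the spanner's handle lies on the land. Origin at the pin's foot, on that face
- peg_top (a point): centre of the stop peg's top end, 50 mm above the bench. Tightening clockwise (seen from above) swings a spanner handle that points to the bender's -x towards +y, against this pin. So the handle belongs on the pin's -y side; square to the bender it clears the pin by 5 mm, and the jaw's play lets the spanner lie up to 0.07 rad askew to the nut
- lower_nut_mid (a point): centre of the lower nut, on the stud's axis, 32 mm above the bench: plain steel hex nut, 27 mm across flats, 31 mm across corners, 12 mm high (26 to 38 mm above the bench). Two flats face its own +y and -y, so the spanner goes on along the nut's x, with the handle to its -x
- lower_nut (a joint): angle of the lower nut (rad), clockwise seen from above positive; at 0 its x axis is the bender's. It starts within 0.035 of 0 and turns under about 0.06 N m. Taking up the play and give of spanner and peg turns it by up to 0.3 under load, settling below 0.25, which does no harm; 0.45 off zero is too much, and it must end within 0.3
- jam_nut: jam nut: round knurled brass nut, 38 mm in diameter, 16 mm high, its upper 2 mm narrower; origin at the centre of its underside, which starts 0.4 to 0.9 mm above the lower nut. Clockwise seen from above it goes down 2.5 mm a turn under 0.04 N m and meets the lower nut after 1.1 to 2.3 rad. Turned on with the lower nut not held, it takes that nut along
- jam_nut_mid (a point): centre of the jam nut, half-way up; 14 mm above that of the lower nut when they meet. Then the threads bind: turning takes 0.28 N m, rising to 0.53 N m over the next 0.55 rad, then a dead stop. 0.4 to 0.55 N m is firmly tight (the held spanner bears on the peg with 3 to 4 N), 1.0 N m (8 N) overtightened. It stays as it is left
- spanner_grip (a point): where to take the spanner, on its handle, half-way up its thickness, 62 mm behind the jaw's middle. Open-ended bright steel spanner, 7 mm thick, 194 mm long, 0.16 kg; x along the handle towards the jaw, z up. Handle 14 mm wide from 42 to 168 mm behind the jaw's middle, then an 18 mm eye. It starts flat on the bench left of the bender, jaw away from the robot
- spanner_jaw (a point): middle of the spanner's jaw, half-way up its thickness, 62 mm ahead of the grip point. The jaw is open towards +x, 28 mm wide, with flared tips 16.5 mm ahead and the throat 16.5 mm behind this point; the head is 52 mm wide. Fully home on the nut it is on the stud's axis to about 1 mm and, lying on the hub, 29.5 mm above the bench
- spanner: the whole spanner; origin on its underside below the jaw's middle, x towards the open end of the jaw, z up
- oil_vial: square glass oil vial with a grey cap, 30 x 34 mm, 64 mm tall, loose on the bench behind and to the left of the bender; origin at the centre of its underside, z up

How it is judged:
By the outcome, as a careful person would: the job done as asked, in the order asked, and still so for the second after the job is handed in, with the robot touching nothing.
It also fails if it takes over 72 s, if anything falls off the work surface, if the arm or the gripper's body presses on something with over 40 N, if the wrist force passes 120 N, or if a joint passes its speed limit or range.

ROBOT

A 6-joint arm with a two-finger parallel gripper is mounted at the origin on a cart in front of the work surface, level with it; the furniture and walls round the work are solid. World frame = base frame: x ahead of the robot, y to its left, z up, the work surface at z = 0. Lengths are in mm, angles in rad, forces in N, time in s.
With the tool pointing down it reaches from about 275 to 1000 mm from the base axis. Payload 8.4 kg.
Tool frame: the origin (TCP) lies midway between the tips of the shut fingers; the grasp point (between the pads) lies 19 mm behind it; z points along the fingers, y is the line along which they close (so a half turn about z gives the same grasp; the last joint's range is limited). The gripper opens to 85 mm and grips with 20 to 120 N. Pads are 22 mm wide; open, the fingers measure 114 mm over their backs; the gripper's body (76 mm by 85 mm) begins 54 mm behind the grasp point. The pads swing forward as they close: fully open they stand 13 mm farther back than shut.
Start: joints at [-0.002, 0.353, 1.633, -0, 1.155, -0.002], TCP at [625.002, -0, 231.281] pointing down, gripper open.
Joint ranges: [-2.63, 2.63], [-0.92, 2.1], [0.06, 2.66], [-1.3, 4.44], [0, 2.69], [-3.02, 3.02]. Speed limits (rad/s): [2.22, 2.22, 2.79, 3.14, 3.14, 3.14].

INTERFACE

Orientations are given as [roll, pitch, yaw] about the fixed x, y, z axes, in that order (R = Rz(yaw) Ry(pitch) Rx(roll)).
In Python, from rig import telemetry, optics, r gives the robot as it stands.
- The arm moves only by the tool play_rows, never from a script. Its arguments are lists of equal length, an entry for each row: "dp": the shift along the tool's x, y, z in units of 40 mm (1.0 is 40 mm), a list of three; "rot": the turn, a rotation vector about the tool's x, y, z in units of 6 degrees (1.0 is 6 degrees), a list of three. In form: {"dp": [[tx, ty, tz], ...], "rot": [[ax, ay, az], ...]}. A call has 1 to 5 rows; each row is the pose to reach, as a shift and turn from the pose commanded when the call began, along the tool's axes at that moment; what a row does not reach only later rows make up. A row lasts 1/12 s, in which the tool goes at most 41.7 mm and 7.16 degrees, less where a joint would pass 70% of its speed; a pose out of reach is approached as far as the arm can. A call with a gripper value outside its range is refused whole. "fingers" is the opening, from 0 (shut) to 1 (fully open), set as the call begins (left out, the last holds). The fingers move at their own pace and stop on an object; "grip_force" is the grip in N (left out, the last holds). Time passes only in rows, so rows that repeat a pose let the fingers close. It gives the time, the measured TCP pose, the force, the opening and the grip force at its end, in the units of the state.
- telemetry.sense(): the state, without advancing time (a new reading comes with each control period).
- optics.grab_frame(name): name is "scene" or "side" or "wrist"; returns a dict with "color" (480x640x3 uint8, red, green, blue), "mtx" (3x3 intrinsics, pixels), "R" (3x3) and "t" (3): a world point X has camera coordinates R X + t; the wrist camera has in their place "mount" (4x4, takes a point from camera to tool coordinates, whose origin is the TCP and whose axes are the flange's). Camera axes: x right, y down, z forward; pixel columns grow to the right and rows downward; lengths in mm; the calibration is good to about 2 mm. A picture is of the moment at which its call begins: read the wrist's pose just before it. There is no depth.
- r.sign_off(): hands the job in; it is judged then, once.
The state is a dict: "clock": time; "qpos": joint angles; "qvel": joint speeds; "joint_efforts": joint torques, N m; "eef_pos": TCP position; "tcp_rot": TCP orientation; "contact_force": force on the tool from outside, world axes, zero at the start; "wrist_torque": the same for the moment, N m; "opening": opening from 0.0 (shut) to 1.0 (fully open); "grasp_force": force on a finger pad.
Only numpy, scipy, OpenCV 4.12 (cv2) and the standard library are available. Lean on these libraries where they do the work, as an engineer would, in place of code of your own. Each camera call takes 0.05 s, during which the arm holds its last target. There are 200 camera calls.

## Working session

There is one attempt and no reset: what is moved stays moved. The work goes in short steps, Python scripts to look and compute and a tool call to move; the robot and the scene stay as the last step left them, time stands still between calls to the robot, and variables do not carry over. Pictures are saved under pics/ and viewed, at most 10 in all, crops included, and the job is handed in when it is done.

Besides the shell and the picture viewer there is one more tool, called after "Call:" as a command line: name --argument value ..., lists and objects as JSON in quotes. play_rows: Moves the arm, as the interface text tells. Its arguments: {"type":"object","properties":{"dp":{"type":"array"},"rot":{"type":"array"},"fingers":{"type":"number"},"grip_force":{"type":"number"}},"required":["dp","rot"]}

```bash
mkdir -p pics; ls; python3 - <<'E'
from rig import telemetry, optics, r
import cv2,numpy as np
s=telemetry.sense();print(s)
for n in ("scene","side"):
    f=optics.grab_frame(n);cv2.imwrite(f"pics/{n}0.png",f["color"][:,:,::-1]);np.savez(f"{n}.npz",**{k:f[k] for k in("mtx","R","t")});print(n,f["mtx"],f["R"],f["t"])
f=optics.grab_frame("wrist");cv2.imwrite("pics/wrist0.png",f["color"][:,:,::-1]);print(f["mtx"],f["mount"])
E
```

```text
pics
{'clock': 0.0, 'qpos': array([-2.37657641e-03,  3.53676110e-01,  1.63413507e+00, -3.26434041e-05,
        1.15518559e+00, -2.37234271e-03]), 'qvel': array([-9.29904472e-04,  6.09167955e-04, -1.24680419e-03, -2.30032798e-06,
        7.42648422e-04, -1.12371681e-04]), 'joint_efforts': array([-2.03471049e-03, -6.05236173e+01, -3.42063046e+01, -2.62302356e-04,
        9.48130677e-03,  3.61521288e-06]), 'eef_pos': array([6.24526391e+02, 5.53217212e-03, 2.30543810e+02]), 'tcp_rot': array([-3.14018847e+00,  2.65148043e-05,  1.57080531e+00]), 'contact_force': array([ 0.81507415, -0.46791205, -0.20505789]), 'wrist_torque': array([0.02036043, 0.02296304, 0.03975273]), 'grasp_force': 0.0, 'opening': 1.0030818204300993}
scene [[439.86118765   0.         323.19781002]
 [  0.         439.86118765 241.70503776]
 [  0.           0.           1.        ]] [[-0.44383978 -0.89609246 -0.00495513]
 [-0.58075232  0.29185237 -0.75996641]
 [ 0.68244633 -0.33442562 -0.64994346]] [584.11301228 272.02016701 626.14926485]
side [[511.81403295   0.         321.53807017]
 [  0.         511.81403295 243.51675744]
 [  0.           0.           1.        ]] [[-0.87525431  0.4835166   0.01189879]
 [ 0.42190224  0.77528782 -0.47002904]
 [-0.23649183 -0.40637482 -0.88257074]] [ 324.7030458  -476.2778388  1204.12017292]
[[411.45379214   0.         323.42777474]
 [  0.         411.45379214 240.8218887 ]
 [  0.           0.           1.        ]] [[ 3.96725728e-04 -9.61768664e-01 -2.73862886e-01  6.87385459e+01]
 [ 9.99999812e-01  5.09709668e-04 -3.41401255e-04  8.35669264e-01]
 [ 4.67939589e-04 -2.73862699e-01  9.61768685e-01 -1.43095177e+02]
 [ 0.00000000e+00  0.00000000e+00  0.00000000e+00  1.00000000e+00]]
```

View pics/scene0.png

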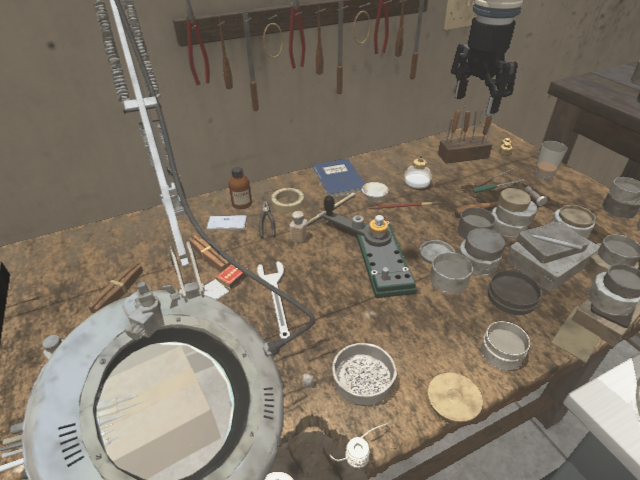

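View pics/side0.png

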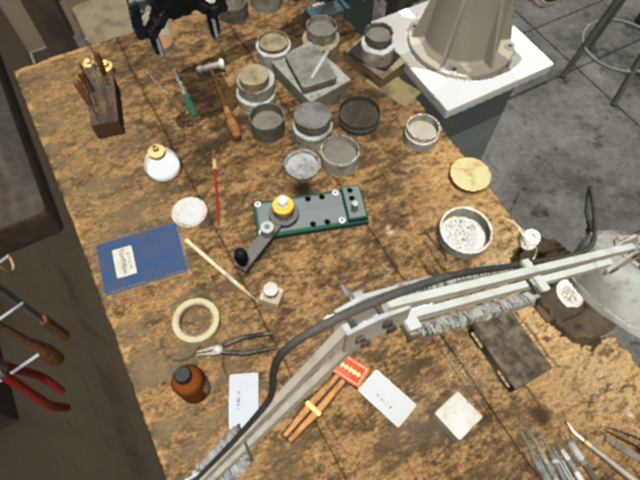

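View pics/wrist0.png

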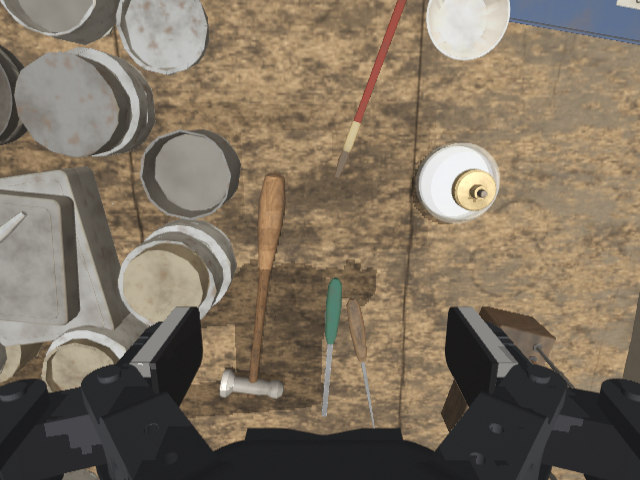

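The scene view shows the bender stud near (379,222), plate front end at (395,290), spanner jaw at (270,270) with its eye at (285,335), and the vial at (298,225). The side view shows the jam nut at (283,205), the peg at (354,200) and the vial at (270,292). A lamp arm hides the spanner there.

```bash
cat > h.py <<'E'
import numpy as np
def cam(n):
    d=np.load(n+".npz");return d["mtx"],d["R"],d["t"]
def bp(n,u,v,z):
    K,R,t=cam(n) if isinstance(n,str) else n
    o=-R.T@t; d=R.T@np.linalg.inv(K)@np.array([u,v,1.]); return o+d*(z-o[2])/d[2]
def tri(a,b):
    A=np.zeros((3,3));q=np.zeros(3)
    for n,u,v in(a,b):
        K,R,t=cam(n);o=-R.T@t;d=R.T@np.linalg.inv(K)@np.array([u,v,1.]);d/=np.linalg.norm(d);P=np.eye(3)-np.outer(d,d);A+=P;q+=P@o
    return np.linalg.solve(A,q)
def proj(n,X):
    K,R,t=cam(n) if isinstance(n,str) else n
    c=K@(R@np.asarray(X,float)+t);return c[:2]/c[2]
E
python3 - <<'E'
from h import *
import cv2
np.set_printoptions(precision=1,suppress=True)
print("stud",bp("scene",379,218,70),bp("side",283,198,70), "peg",bp("side",354,190,50))
print("jaw",bp("scene",270,272,3),"eye",bp("scene",285,335,3),"vial",bp("scene",298,213,64),bp("side",270,286,64))
print("lamp joint",tri(("scene",140,105),("side",355,330)))
for n in("scene","side"):
    K,R,t=cam(n);print(-R.T@t)
a=cv2.imread("pics/scene0.png");b=cv2.imread("pics/side0.png")
A=cv2.resize(a[190:350,230:430],(800,640),interpolation=cv2.INTER_CUBIC)[:600]
cv2.imwrite("pics/c1.png",A)
cv2.imwrite("pics/c2.png",cv2.resize(b[175:310,220:400],(800,600),interpolation=cv2.INTER_CUBIC))
E
```

```text
stud [579.4 237.6  70. ] [580.8 236.5  70. ] peg [453. 271.  50.]
jaw [598.6 473.3   3. ] eye [442.4 506.1   3. ] vial [676.7 375.2  64. ] [675.2 375.1  64. ]
lamp joint [659.8 601.1 358.4]
[-10.1 653.4 616.6]
[769.9 701.6 835. ]
```

View pics/c1.png

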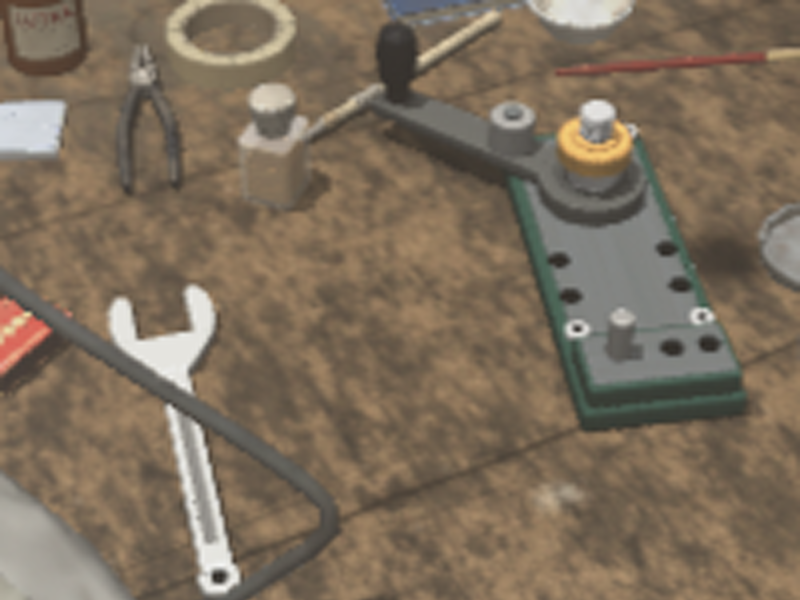

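View pics/c2.png

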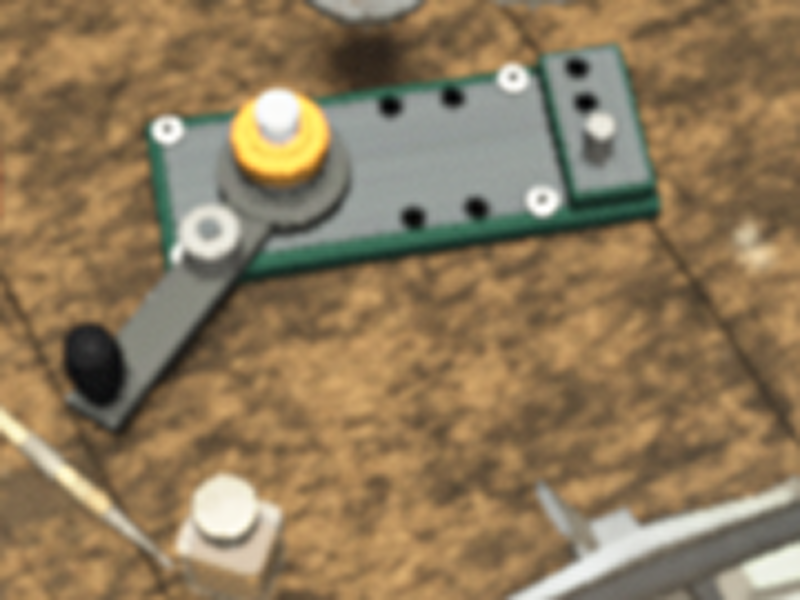

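Crop 1 puts the peg top at (622,312) and the stud top at (598,107), with the jaw tips at (120,310) and (197,295). Crop 2 puts the peg top at (600,125) and the stud top at (278,106). Next I'll locate the lamp arm and cable in 3D and refine the spanner's pose.

```bash
python3 - <<'E'
from h import *
np.set_printoptions(precision=1,suppress=True)
c1=lambda u,v:(230+u/4,190+v/4); c2=lambda u,v:(220+u*.225,175+v*.225)
s1=bp("scene",*c1(598,107),70);s2=bp("side",*c2(278,103),70)
p1=bp("scene",*c1(622,313),50);p2=bp("side",*c2(601,123),50)
print(s1,s2,p1,p2); S=(s1+s2)/2;P=(p1+p2)/2
for a,b in((s1,p1),(s2,p2),(S,P)):
    d=b-a; print("dist",np.hypot(*d[:2]),131.2,"bender yaw",np.degrees(np.arctan2(d[1],d[0])-np.arctan2(18,-130))%360-360)
j=[bp("scene",*c1(u,v),7) for u,v in((118,302),(200,290),(165,341))]; e=bp("scene",*c1(219,577),7)
print("tipL,R,throat,eye",j,e,"yaw",np.degrees(np.arctan2(*(j[2]-e)[1::-1])),np.linalg.norm(j[2]-e),np.linalg.norm(j[0]-j[1]))
print("side tip",bp("side",*c2(540,490),7),bp("side",*c2(625,515),7))
# lamp arm / cable epipolar
def match(sp,poly):
    best=None
    for (a,b) in zip(poly[:-1],poly[1:]):
        for k in np.linspace(0,1,60):
            q=np.array(a)*(1-k)+np.array(b)*k
            X=tri(("side",*sp),("scene",*q));r=np.linalg.norm(proj("side",X)-sp)
            if best is None or r<best[0]:best=(r,X,q)
    return best
arm=[(112,0),(140,105),(185,270)]
for sp in((250,430),(355,330),(450,285),(550,255),(620,235)):print("arm",sp,match(sp,arm))
cab=[(105,10),(150,115),(175,190),(205,240),(240,280),(280,300),(308,310),(312,322),(295,340),(270,350)]
for sp in((280,345),(340,298),(420,270),(500,260),(560,250),(592,225),(590,195)):print("cab",sp,match(sp,cab))
E
```

```text
[582.5 234.4  70. ] [581.6 236.4  70. ] [465.4 292.5  50. ] [465.2 295.8  50. ]
dist 130.6861687407096 131.2 bender yaw -18.489056509393777
dist 130.73853038509944 131.2 bender yaw -19.136263942990524
dist 130.71026474949838 131.2 bender yaw -18.812725042573163
tipL,R,throat,eye [array([621.5, 486.7,   7. ]), array([611.2, 446.5,   7. ]), array([585.1, 475.6,   7. ])] [441.1 506.8   7. ] yaw -12.2254353597442 147.33326725400073 41.423229260508315
side tip [557.4 409.8   7. ] [533.4 435.1   7. ]
arm (250, 430) (np.float64(0.13812776326797613), array([788.2, 613. , 346. ]), array([133.4,  80.1]))
arm (355, 330) (np.float64(2.5344847519807034), array([689. , 614.6, 484.7]), array([112.,   0.]))
arm (450, 285) (np.float64(0.11544484227401239), array([615.1, 620.1, 498.2]), array([112.,   0.]))
arm (550, 255) (np.float64(0.047073161561793635), array([504.5, 627.2, 453.5]), array([130.5,  69.4]))
arm (620, 235) (np.float64(0.04443327619504339), array([397.6, 633.8, 406.4]), array([153.7, 155.3]))
cab (280, 345) (np.float64(0.08420039652750881), array([ 680.4,  382.1, -233.5]), array([299.9, 307.1]))
cab (340, 298) (np.float64(4.541588080540631), array([549.7, 407.3, -88. ]), array([308., 310.]))
cab (420, 270) (np.float64(0.0012948142750505824), array([434.5, 462.3,  42.8]), array([309.4, 314.3]))
cab (500, 260) (np.float64(0.031636971083492456), array([385.3, 546.5, 184.2]), array([265.1, 292.5]))
cab (560, 250) (np.float64(0.009170570711053446), array([491.8, 627. , 450.7]), array([133.2,  75.8]))
cab (592, 225) (np.float64(0.04352781063871358), array([265.4, 575.1, 228.1]), array([275.9, 347.6]))
cab (590, 195) (np.float64(0.06490378538927175), array([274. , 549. , 274.2]), array([293.3, 304.7]))
```

```bash
cat >> h.py <<'E'
from scipy.spatial.transform import Rotation as Ro
def go(x,y,z,yaw):
    from rig import telemetry
    s=telemetry.sense();p=s["eef_pos"];R=Ro.from_euler("xyz",s["tcp_rot"])
    T=Ro.from_euler("xyz",[np.pi,0,np.radians(yaw)])
    d=R.inv().apply(np.array([x,y,z])-p)/40; w=np.degrees((R.inv()*T).as_rotvec())/6
    print("t%.2f pos"%s["clock"],p.round(1),"rpy",np.degrees(s["tcp_rot"]).round(2),"F",s["contact_force"].round(1),"M",s["wrist_torque"].round(2),"op%.2f g%.0f"%(s["opening"],s["grasp_force"]))
    print("dp",d.round(3),"rot",w.round(3))
def wrist(name):
    from rig import telemetry,optics
    import cv2
    s=telemetry.sense();f=optics.grab_frame("wrist")
    M=np.eye(4);M[:3,:3]=Ro.from_euler("xyz",s["tcp_rot"]).as_matrix();M[:3,3]=s["eef_pos"]
    C=np.linalg.inv(M@f["mount"]);np.savez(name+".npz",mtx=f["mtx"],R=C[:3,:3],t=C[:3,3])
    cv2.imwrite("pics/"+name+".png",f["color"][:,:,::-1]);return f["color"]
E
python3 -c "
from h import *
go(560,190,230,90)"
```

```text
t0.15 pos [624.6  -0.  230.7] rpy [-179.94    0.     90.  ] F [-0.7 -0.   0.2] M [ 0.   -0.01 -0.  ] op1.00 g0
dp [ 4.75  -1.616  0.019] rot [-0.01  0.    0.  ]
```

Call:
play_rows --dp '[[4.75, -1.6, 0], [4.75, -1.6, 0], [4.75, -1.6, 0], [4.75, -1.6, 0], [4.75, -1.6, 0]]' --rot '[[0, 0, 0], [0, 0, 0], [0, 0, 0], [0, 0, 0], [0, 0, 0]]'

```text
clock: 0.57
eef_pos: [559.7, 192.2, 231.1]
tcp_rot: [-3.141, -0.0, 1.571]
contact_force: [0.6, 0.3, 0.6]
opening: 1.0
grasp_force: 0.0
```

Call:
play_rows --dp '[[0, 0, 0], [0, 0, 0]]' --rot '[[0, 0, 0], [0, 0, 0]]'

```text
clock: 0.73
eef_pos: [560.2, 191.6, 231.1]
tcp_rot: [-3.141, 0.0, 1.574]
contact_force: [0.3, 0.1, -0.6]
opening: 1.002
grasp_force: 0.0
```

```bash
python3 -c "
from h import *
wrist('w1');go(540,400,230,90)"
```

```text
t0.78 pos [560.7 190.4 231.1] rpy [-1.7999e+02  2.0000e-02  9.0110e+01] F [-0.4 -0.3 -0.1] M [ 0.02  0.06 -0.02] op1.00 g0
dp [ 5.24  -0.508  0.026] rot [-0.002  0.004  0.018]
```

Call:
play_rows --dp '[[5.25, -0.5, 0], [5.25, -0.5, 0], [5.25, -0.5, 0], [5.25, -0.5, 0], [5.25, -0.5, 0]]' --rot '[[0, 0, 0], [0, 0, 0], [0, 0, 0], [0, 0, 0], [0, 0, 0]]'

```text
clock: 1.2
eef_pos: [541.9, 397.7, 231.2]
tcp_rot: [3.141, 0.0, 1.569]
contact_force: [0.9, 0.3, 0.6]
opening: 1.002
grasp_force: 0.0
```

Call:
play_rows --dp '[[0, 0, 0], [0, 0, 0], [0, 0, 0]]' --rot '[[0, 0, 0], [0, 0, 0], [0, 0, 0]]'

```text
clock: 1.45
eef_pos: [541.7, 396.1, 230.7]
tcp_rot: [-3.141, 0.001, 1.57]
contact_force: [0.6, -0.6, 0.7]
opening: 1.003
grasp_force: 0.0
```

```bash
python3 -c "
from h import *
import cv2
wrist('w2');go(541,485,150,168)
a=cv2.imread('pics/w1.png')[:300];b=cv2.imread('pics/w2.png')[:300]
cv2.imwrite('pics/w12.png',np.vstack([a,b]))"
```

```text
t1.50 pos [541.8 395.6 230.9] rpy [-1.7997e+02  6.0000e-02  8.9920e+01] F [-0.1  0.5  0.2] M [-0.02 -0.05  0.  ] op1.00 g0
dp [ 2.236 -0.023  2.02 ] rot [-1.1000e-02  5.0000e-03 -1.3013e+01]
```

View pics/w12.png

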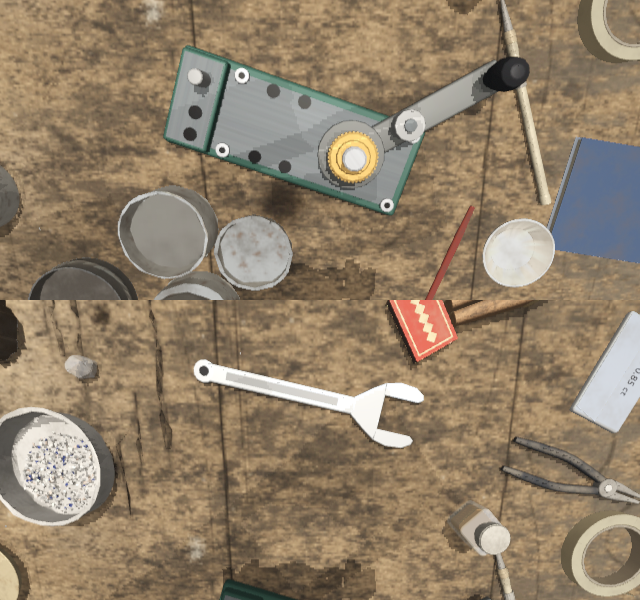

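The wrist views show the stud top at (354,158), the peg top at (194,75) and the roller at (409,125). In the lower picture the spanner's eye is at (204,71), with jaw tips near (421,96) and (409,140).

```bash
python3 - <<'E'
from h import *
import cv2
np.set_printoptions(precision=1,suppress=True)
S=bp("w1",354,158.5,70);P=bp("w1",194,75,50);d=P-S
print("stud",S,"peg",P,np.hypot(*d[:2]),"yaw",np.degrees(np.arctan2(d[1],d[0])-np.arctan2(18,-130))%360-360)
ro=bp("w1",409,125,48);print("roller",ro,np.hypot(*(ro-S)[:2]))
# plate screws (z~14) for yaw
sc=[bp("w1",*q,14) for q in((242,75),(222,150),(387,205))];print(sc, "yaw x",np.degrees(np.arctan2(*(sc[2]-sc[1])[1::-1])),"y",np.degrees(np.arctan2(*(sc[0]-sc[1])[1::-1]))-90)
im=cv2.imread("pics/w2.png");h=cv2.cvtColor(im,cv2.COLOR_BGR2HSV)
m=((h[...,2]>150)&(h[...,1]<40)).astype(np.uint8)
m=cv2.morphologyEx(m,cv2.MORPH_CLOSE,np.ones((5,5)))
n,l,st,c=cv2.connectedComponentsWithStats(m);k=l[95,290] or l[92,260];print(st[k])
ys,xs=np.nonzero(l==k);W=np.array([bp("w2",u,v,7)[:2] for u,v in zip(xs,ys)])
from numpy.linalg import svd
a0=np.array([441,507]);
# handle part
e=W[W[:,0]<W[:,0].min()+20].mean(0)
hd=W[(W[:,0]>470)&(W[:,0]<550)];
q=np.polyfit(hd[:,0],hd[:,1],1);yaw=np.arctan(q[0]);u=np.array([np.cos(yaw),np.sin(yaw)]);v=np.array([-u[1],u[0]])
o=np.array([510,np.polyval(q,510)]);s=(W-o)@u;t=(W-o)@v
print("yaw",np.degrees(yaw),"len",np.ptp(s),"width",np.ptp(t),t.min(),t.max(),"handle w",np.ptp(t[(s>-30)&(s<30)]))
tip=s.max();jaw=o+u*(tip-16.5);print("jaw",jaw,"from rear",o+u*(s.min()+194-16.5),"grip",jaw-62*u)
E
```

```text
stud [583.  236.1  70. ] peg [465.4 294.4  50. ] 131.2760812616896 yaw -18.501520879947634
roller [625.9 259.6  48. ] 48.98196379429563
[array([494. , 298.3,  14. ]), array([473.8, 238.3,  14. ]), array([617.3, 191.1,  14. ])] yaw x -18.225861720502927 y -18.579803086653087
[ 194   59  230   89 5033]
yaw -12.547692078795487 len 192.49700368433105 width 52.36101091717357 -26.16403175764124 26.19697915953233 handle w 14.002244869939727
jaw [606.8 470.8] from rear [608.2 470.5] grip [546.2 484.3]
```

Call:
play_rows --dp '[[2.2, 0.12, 2.5], [2.2, 0.12, 2.5], [2.2, 0.12, 2.5], [2.2, 0.12, 2.5], [2.2, 0.12, 2.5]]' --rot '[[0, 0, -1.2], [0, 0, -2.4], [0, 0, -3.6], [0, 0, -4.8], [0, 0, -5.9]]' --fingers 0.45 --grip_force 60

```text
clock: 1.92
eef_pos: [545.3, 484.0, 127.3]
tcp_rot: [-3.136, 0.001, 2.194]
contact_force: [-0.7, -0.2, 1.4]
opening: 0.452
grasp_force: 0.0
```

Call:
play_rows --dp '[[0, 0, 0], [0, 0, 0], [0, 0, 0], [0, 0, 0], [0, 0, 0]]' --rot '[[0, 0, -1.2], [0, 0, -2.4], [0, 0, -3.6], [0, 0, -4.8], [0, 0, -5.9]]'

```text
clock: 2.33
eef_pos: [547.3, 483.2, 131.4]
tcp_rot: [-3.141, 0.0, 2.81]
contact_force: [0.2, -0.6, 0.0]
opening: 0.451
grasp_force: 0.0
```

Call:
play_rows --dp '[[0, 0, 0], [0, 0, 0], [0, 0, 0]]' --rot '[[0, 0, -1.1], [0, 0, -1.1], [0, 0, -1.1]]'

```text
clock: 2.58
eef_pos: [547.0, 483.8, 131.5]
tcp_rot: [-3.141, 0.0, 2.916]
contact_force: [0.2, -0.2, 0.4]
opening: 0.452
grasp_force: 0.0
```

```bash
python3 -c "
from h import *
go(546.8,484.2,2.5,167.45)"
```

```text
t2.58 pos [547.  483.8 131.5] rpy [-1.7999e+02  1.0000e-02  1.6708e+02] F [ 0.2 -0.2  0.4] M [ 0.03  0.03 -0.06] op0.45 g0
dp [0.006 0.009 3.225] rot [-0.001  0.001 -0.061]
```

Call:
play_rows --dp '[[0, 0, 1], [0, 0, 2], [0, 0, 2.8], [0, 0, 3.1], [0, 0, 3.2]]' --rot '[[0, 0, -0.06], [0, 0, -0.06], [0, 0, -0.06], [0, 0, -0.06], [0, 0, -0.06]]'

```text
clock: 3.0
eef_pos: [544.9, 483.4, 0.4]
tcp_rot: [-3.138, -0.003, 2.925]
contact_force: [-0.2, -0.9, 0.4]
opening: 0.453
grasp_force: 0.0
```

Call:
play_rows --dp '[[0, 0, 0], [0, 0, 0], [0, 0, 0], [0, 0, 0], [0, 0, 0]]' --rot '[[0, 0, 0], [0, 0, 0], [0, 0, 0], [0, 0, 0], [0, 0, 0]]' --fingers 0.05 --grip_force 60

```text
clock: 3.42
eef_pos: [547.3, 486.4, 5.6]
tcp_rot: [3.139, 0.002, 2.928]
contact_force: [0.6, -0.5, 6.0]
opening: 0.116
grasp_force: 60.1
```

```bash
python3 -c "
from h import *
go(546.8,484.2,3,167.45)"
```

```text
t3.42 pos [547.3 486.4   5.6] rpy [1.7984e+02 1.2000e-01 1.6775e+02] F [ 0.6 -0.5  6. ] M [-0.14 -0.01 -0.02] op0.12 g60
dp [-0.    -0.056  0.064] rot [0.026 0.02  0.05 ]
```

Call:
play_rows --dp '[[0, 0, -0.3], [0, 0, -0.8], [0, 0, -1.3], [0, 0, -1.9], [0, 0, -2.5]]' --rot '[[0, 0, 0], [0, 0, 0], [0, 0, 0], [0, 0, 0], [0, 0, 0]]'

```text
clock: 3.83
eef_pos: [545.6, 485.2, 104.9]
tcp_rot: [-3.141, -0.0, 2.928]
contact_force: [0.4, -0.3, -0.7]
opening: 0.115
grasp_force: 58.6
```

Call:
play_rows --dp '[[0, 0, 0], [0, 0, 0]]' --rot '[[0, 0, 0], [0, 0, 0]]'

```text
clock: 4.0
eef_pos: [546.8, 486.2, 105.8]
tcp_rot: [3.139, 0.002, 2.928]
contact_force: [-0.2, -0.0, -1.9]
opening: 0.118
grasp_force: 58.6
```

```bash
python3 -c "
from h import *
go(546.8,484.2,103,167.45)
import cv2
from rig import optics
a=wrist('w3');f=optics.grab_frame('scene')['color']
cv2.imwrite('pics/s3.png',f[:,:,::-1])
b=cv2.resize(f[200:350,200:360],(640,600))
cv2.imwrite('pics/v3.png',np.hstack([cv2.resize(b,(400,375)),cv2.resize(a,(400,375))])[:,:,::-1])"
```

```text
t4.00 pos [546.8 486.2 105.8] rpy [1.7983e+02 1.2000e-01 1.6776e+02] F [-0.2 -0.  -1.9] M [-0.01 -0.03  0.04] op0.12 g59
dp [-0.01  -0.049  0.069] rot [0.028 0.02  0.052]
```

View pics/v3.png

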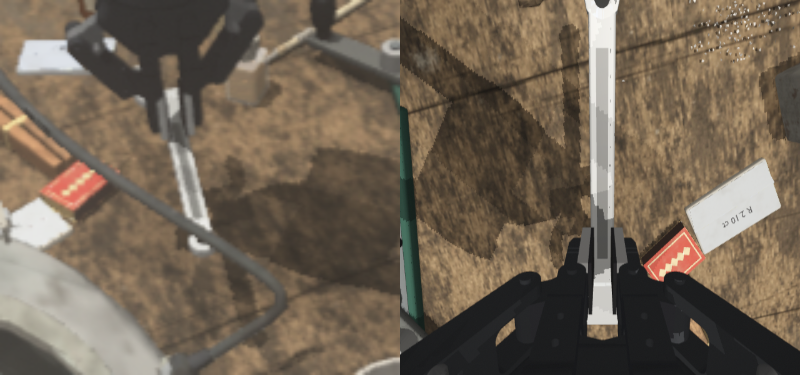

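The spanner is held level: the handle runs vertically in the wrist view at about x=602 of the composite, and the eye is at the top edge. Now I'll fit the handle line in tool coordinates.

```bash
python3 - <<'E'
from h import *
import cv2
np.set_printoptions(precision=2,suppress=True)
im=cv2.imread("pics/w3.png");h=cv2.cvtColor(im,cv2.COLOR_BGR2HSV)
m=((h[...,2]>110)&(h[...,1]<45))
z=105.8-2.1+3.5
pts=[]
for v in range(40,270,6):
    xs=np.nonzero(m[v,270:380])[0]+270
    if len(xs)>10:
        a,b=xs.min(),xs.max(); A,B=bp("w3",a,v,z),bp("w3",b,v,z); pts.append(np.r_[(A+B)[:2]/2,np.linalg.norm(A-B)])
pts=np.array(pts);print(len(pts),pts[::8])
ok=abs(pts[:,2]-np.median(pts[:,2]))<1.2;pts=pts[ok];q=np.polyfit(pts[:,0],pts[:,1],1)
print("yaw",np.degrees(np.arctan(q[0])),"axis y at TCP x546.8:",np.polyval(q,546.8),len(pts),np.std(pts[:,1]-np.polyval(q,pts[:,0])))
xs=np.nonzero((h[:14,...,2]<80)[:, 295:345]);print("hole px",xs[1].mean()+295,xs[0].mean(),xs[0].max(),len(xs[0]),"w3",bp("w3",xs[1].mean()+295,0,z),"w2 hole",bp("w2",204,71,7))
E
```

```text
39 [[455.11 505.53  13.19]
 [468.96 502.52  13.58]
 [483.67 499.33  13.34]
 [499.36 496.11  13.42]
 [516.05 492.5   13.16]]
yaw -12.046601644653913 axis y at TCP x546.8: 485.9216113543541 39 0.07735190995265952
hole px 322.5202312138728 3.658959537572254 9 173 w3 [444.15 507.75 107.2 ] w2 hole [443.23 506.59   7.  ]
```

```bash
python3 -c "
from h import *
go(482.3,270,105,161.2)"
```

```text
t4.10 pos [545.5 485.  102.8] rpy [-1.7995e+02 -4.0000e-02  1.6776e+02] F [-0.5 -0.4 -2.1] M [-0.    0.02 -0.08] op0.12 g59
dp [ 0.404 -5.587 -0.05 ] rot [-0.008 -0.006  1.094]
```

Call:
play_rows --dp '[[0.1, -1, -0.05], [0.2, -2, -0.05], [0.25, -3, -0.05], [0.3, -4, -0.05], [0.4, -5, -0.05]]' --rot '[[0, 0, 0.3], [0, 0, 0.6], [0, 0, 0.8], [0, 0, 1.1], [0, 0, 1.1]]'

```text
clock: 4.52
eef_pos: [486.3, 291.1, 103.8]
tcp_rot: [-3.14, -0.002, 2.811]
contact_force: [1.7, -0.4, -1.5]
opening: 0.12
grasp_force: 58.8
```

Call:
play_rows --dp '[[0, -0.4, 0], [0, -0.56, 0], [0, -0.56, 0], [0, -0.56, 0], [0, -0.56, 0]]' --rot '[[0, 0, 0], [0, 0, 0], [0, 0, 0], [0, 0, 0], [0, 0, 0]]'

```text
clock: 4.93
eef_pos: [481.4, 273.3, 105.1]
tcp_rot: [3.141, 0.0, 2.813]
contact_force: [0.1, -0.1, -2.4]
opening: 0.117
grasp_force: 58.8
```

Call:
play_rows --dp '[[0, 0, 0], [0, 0, 0], [0, 0, 0], [0, 0, 0], [0, 0, 0]]' --rot '[[0, 0, 0], [0, 0, 0], [0, 0, 0], [0, 0, 0], [0, 0, 0]]'

```text
clock: 5.35
eef_pos: [480.8, 272.4, 105.2]
tcp_rot: [-3.142, -0.0, 2.813]
contact_force: [0.4, -0.1, -1.1]
opening: 0.117
grasp_force: 58.8
```

```bash
python3 -c "
from h import *
go(482.3,270,45,161.2)"
```

```text
t5.35 pos [480.8 272.4 105.2] rpy [-180.     -0.    161.18] F [ 0.4 -0.1 -1.1] M [ 0.04 -0.03 -0.03] op0.12 g59
dp [-0.056 -0.044  1.505] rot [-0.    -0.    -0.003]
```

Call:
play_rows --dp '[[-0.05, -0.05, 0.4], [-0.05, -0.05, 0.8], [-0.05, -0.05, 1.0], [-0.05, -0.05, 1.0], [-0.05, -0.05, 1.0]]' --rot '[[0, 0, 0], [0, 0, 0], [0, 0, 0], [0, 0, 0], [0, 0, 0]]'

```text
clock: 5.77
eef_pos: [481.8, 269.5, 65.1]
tcp_rot: [-3.141, -0.001, 2.813]
contact_force: [-0.5, 0.3, -1.3]
opening: 0.115
grasp_force: 58.9
```

Call:
play_rows --dp '[[0, 0, 0], [0, 0, 0], [0, 0, 0]]' --rot '[[0, 0, 0], [0, 0, 0], [0, 0, 0]]'

```text
clock: 6.02
eef_pos: [482.5, 269.9, 66.0]
tcp_rot: [3.141, 0.001, 2.813]
contact_force: [-0.0, -0.1, -1.0]
opening: 0.122
grasp_force: 58.8
```

```bash
python3 -c "
from h import *
import cv2
from rig import optics
go(482.3,270,45,161.2)
a=wrist('w4');f=optics.grab_frame('scene')['color'];g=optics.grab_frame('side')['color']
b=cv2.resize(f[190:310,320:440],(400,400));c=cv2.resize(g[160:260,240:400],(400,250))
o=np.zeros((600,800,3),np.uint8);o[:480,:640]=0
o[:300,:400]=cv2.resize(a,(400,300));o[:400,400:]=b;o[300:550,:400]=c
cv2.imwrite('pics/v4.png',o[:,:,::-1])"
```

```text
t6.02 pos [482.5 269.9  66. ] rpy [1.7995e+02 5.0000e-02 1.6116e+02] F [-0.  -0.1 -1. ] M [ 0.03 -0.03 -0.01] op0.12 g59
dp [0.006 0.001 0.526] rot [ 0.009  0.008 -0.007]
```

View pics/v4.png

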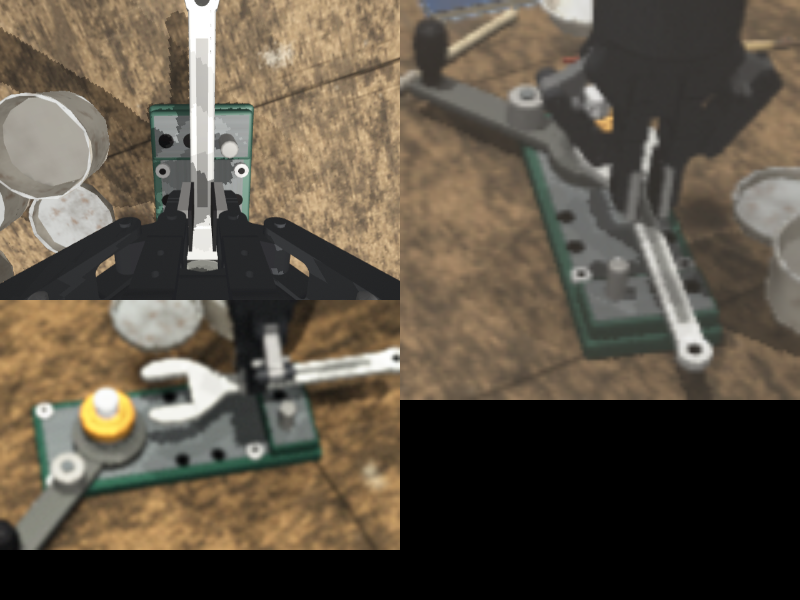

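The wrist view shows the handle at x≈202 and the peg top at (230,149). The handle is clear of the peg on its -y side. The side view shows the jaw short of the nut and facing it. Now I'll measure the lateral clearance.

```bash
python3 - <<'E'
from h import *
import cv2
np.set_printoptions(precision=2,suppress=True)
im=cv2.imread("pics/w4.png");h=cv2.cvtColor(im,cv2.COLOR_BGR2HSV)
# peg disk refine
g=cv2.cvtColor(im,cv2.COLOR_BGR2GRAY);print("peg blob:")
m=(g[215:262,350:392]>150);ys,xs=np.nonzero(m);pu,pv=xs.mean()+350,ys.mean()+215;print(pu,pv,m.sum(),np.ptp(xs),np.ptp(ys))
P=bp("w4",pu,pv,50);print("peg",P)
pts=[]
for v in list(range(30,160,5)):
    row=(h[v,280:365,2]>130)&(h[v,280:365,1]<45);xs=np.nonzero(row)[0]+280
    A,B=bp("w4",xs.min(),v,67.5),bp("w4",xs.max()+1,v,67.5);pts.append(np.r_[(A+B)[:2]/2,np.linalg.norm(A-B)])
pts=np.array(pts);print(pts[::6]);ok=abs(pts[:,2]-np.median(pts[:,2]))<1;pts=pts[ok]
q=np.polyfit(pts[:,0],pts[:,1],1);yaw=np.arctan(q[0]);n=np.array([-np.sin(yaw),np.cos(yaw)])
print("yaw",np.degrees(yaw),len(pts),"TCP off axis",(np.array([482.5,269.9])-[482.5,np.polyval(q,482.5)])@n)
for nm,X in(("peg",P[:2]),("stud w1",[583,236.1]),("stud avg",[582.5,235.8])):
    print(nm,"lateral from spanner axis",(np.array(X)-[482.5,np.polyval(q,482.5)])@n)
# land edges in image: green plate edges
sc=[bp("w4",u/.625,v/.625,14) for u,v in((163,171),(242,171))];print("screws",sc,"yaw",np.degrees(np.arctan2(*(sc[1]-sc[0])[1::-1]))-90)
E
```

```text
peg blob:
374.6035205364627 237.1089689857502 1193 41 46
peg [465.65 296.99  50.  ]
[[390.97 300.62  13.74]
 [399.21 297.98  13.67]
 [407.71 295.08  13.93]
 [416.54 292.07  13.54]
 [425.71 288.95  13.8 ]]
yaw -18.556514151789035 26 TCP off axis -0.042876995174828125
peg lateral from spanner axis 20.273161861343798
stud w1 lateral from spanner axis -0.10251356306092774
stud avg lateral from spanner axis -0.5460365727188794
screws [array([476.27, 238.32,  14.  ]), array([496.83, 298.66,  14.  ])] yaw -18.815398003180192
```

Call:
play_rows --dp '[[0, 0, 0.3], [0, 0, 0.6], [0, 0, 0.8], [0, 0, 0.8], [0, 0, 0.8]]' --rot '[[0, 0, 0], [0, 0, 0], [0, 0, 0], [0, 0, 0], [0, 0, 0]]'

```text
clock: 6.58
eef_pos: [481.4, 269.3, 32.0]
tcp_rot: [-3.14, -0.001, 2.813]
contact_force: [-0.1, -0.3, -2.0]
opening: 0.114
grasp_force: 58.9
```

Call:
play_rows --dp '[[-0.1, 0, 0], [-0.2, 0, 0], [-0.3, 0, 0], [-0.4, 0, 0], [-0.5, 0, 0]]' --rot '[[0, 0, 0], [0, 0, 0], [0, 0, 0], [0, 0, 0], [0, 0, 0]]'

```text
clock: 7.0
eef_pos: [501.6, 263.0, 33.4]
tcp_rot: [3.141, 0.0, 2.813]
contact_force: [-0.2, -0.2, -1.6]
opening: 0.115
grasp_force: 58.8
```

```bash
python3 -c "
from h import *
go(482.3+40*.948,270-40*.318,33,161.2)"
```

```text
t7.00 pos [501.6 263.   33.4] rpy [1.7999e+02 1.0000e-02 1.6115e+02] F [-0.2 -0.2 -1.6] M [-0.06  0.03  0.04] op0.12 g59
dp [-0.488  0.015  0.01 ] rot [ 0.002  0.002 -0.008]
```

Call:
play_rows --dp '[[-0.1, 0, 0], [-0.2, 0, 0], [-0.3, 0, 0], [-0.35, 0, 0], [-0.4, 0, 0]]' --rot '[[0, 0, 0], [0, 0, 0], [0, 0, 0], [0, 0, 0], [0, 0, 0]]'

```text
clock: 7.42
eef_pos: [516.4, 257.9, 33.3]
tcp_rot: [3.141, 0.0, 2.813]
contact_force: [-0.5, 1.1, -1.3]
opening: 0.116
grasp_force: 59.1
```

```bash
python3 -c "
from h import *
go(582.7-63*.948,235.9+63*.318,33,161.2)"
```

```text
t7.42 pos [516.4 257.9  33.3] rpy [179.99   0.   161.15] F [-0.5  1.1 -1.3] M [ 0.16 -0.02  0.06] op0.12 g59
dp [-0.172  0.006  0.008] rot [ 0.001  0.    -0.008]
```

Call:
play_rows --dp '[[-0.05, 0, 0], [-0.1, 0, 0], [-0.12, 0, 0], [-0.15, 0, 0], [-0.15, 0, 0]]' --rot '[[0, 0, 0], [0, 0, 0], [0, 0, 0], [0, 0, 0], [0, 0, 0]]'

```text
clock: 7.83
eef_pos: [521.9, 256.0, 33.3]
tcp_rot: [3.142, 0.0, 2.813]
contact_force: [-0.0, 0.4, -1.1]
opening: 0.118
grasp_force: 59.0
```

Call:
play_rows --dp '[[-0.03, 0, 0], [-0.06, 0, 0], [-0.09, 0, 0], [-0.12, 0, 0]]' --rot '[[0, 0, 0], [0, 0, 0], [0, 0, 0], [0, 0, 0]]'

```text
clock: 8.17
eef_pos: [525.9, 254.5, 33.2]
tcp_rot: [-3.141, -0.001, 2.813]
contact_force: [-4.7, 2.5, -1.2]
opening: 0.115
grasp_force: 59.2
```

```bash
python3 -c "
from h import *
go(582.7-63*.948,235.9+63*.318,33,161.2)"
```

```text
t8.17 pos [525.9 254.5  33.2] rpy [-1.7997e+02 -6.0000e-02  1.6115e+02] F [-4.7  2.5 -1.2] M [0.58 0.79 0.15] op0.12 g59
dp [0.081 0.011 0.004] rot [-0.004 -0.009 -0.008]
```

Call:
play_rows --dp '[[0.04, 0, 0.02], [0.05, 0, 0.03], [0.05, 0, 0.04], [0.05, 0, 0.05], [0.05, 0, 0.05]]' --rot '[[0, 0, 0], [0, 0, 0], [0, 0, 0], [0, 0, 0], [0, 0, 0]]'

```text
clock: 8.58
eef_pos: [524.6, 255.2, 31.5]
tcp_rot: [3.141, 0.0, 2.813]
contact_force: [-0.4, 0.5, 2.1]
opening: 0.118
grasp_force: 60.1
```

```bash
python3 -c "
from h import *
go(582.7-60*.948,235.9+60*.318,33,161.2)"
```

```text
t8.58 pos [524.6 255.2  31.5] rpy [1.7999e+02 1.0000e-02 1.6116e+02] F [-0.4  0.5  2.1] M [0.05 0.09 0.04] op0.12 g60
dp [-0.031  0.006 -0.037] rot [ 0.001  0.002 -0.006]
```

Call:
play_rows --dp '[[0, 0, 0], [0, 0, 0], [0, 0, 0], [0, 0, -0.05], [0, 0, -0.1]]' --rot '[[0, 0, 0], [0, 0, 0], [0, 0, 0], [0, 0, 0], [0, 0, 0]]' --fingers 0.3

```text
clock: 9.0
eef_pos: [524.3, 255.1, 35.3]
tcp_rot: [-3.141, -0.0, 2.813]
contact_force: [-0.3, -0.9, 0.0]
opening: 0.304
grasp_force: 0.0
```

Call:
play_rows --dp '[[0, 0, -0.5], [0, 0, -1], [0, 0, -1.8], [0, 0, -2.6], [0, 0, -3]]' --rot '[[0, 0, 0], [0, 0, 0], [0, 0, 0], [0, 0, 1], [0, 0, 2]]'

```text
clock: 9.42
eef_pos: [525.8, 255.8, 159.1]
tcp_rot: [3.138, 0.002, 2.599]
contact_force: [1.2, 0.8, -0.8]
opening: 0.298
grasp_force: 0.0
```

Call:
play_rows --dp '[[0, 0, 0], [0, 0, 0], [0, 0, 0], [0, 0, 0], [0, 0, 0]]' --rot '[[0, 0, 1], [0, 0, 2], [0, 0, 3], [0, 0, 4], [0, 0, 5]]'

```text
clock: 9.83
eef_pos: [524.4, 255.1, 155.6]
tcp_rot: [3.141, 0.0, 2.075]
contact_force: [0.4, -0.4, 0.2]
opening: 0.3
grasp_force: 0.0
```

Call:
play_rows --dp '[[0, 0, 0], [0, 0, 0], [0, 0, 0], [0, 0, 0], [0, 0, 0]]' --rot '[[0, 0, 1], [0, 0, 2], [0, 0, 3], [0, 0, 4], [0, 0, 5]]' --fingers 0.6

```text
clock: 10.25
eef_pos: [524.4, 255.1, 155.5]
tcp_rot: [3.142, -0.0, 1.551]
contact_force: [0.6, -0.7, -0.3]
opening: 0.599
grasp_force: 0.0
```

```bash
python3 -c "
from h import *
go(582.7,180,153,84)"
```

```text
t10.25 pos [524.4 255.1 155.5] rpy [180.    -0.    88.86] F [ 0.6 -0.7 -0.3] M [ 0.05 -0.03  0.05] op0.60 g0
dp [-1.848  1.495  0.062] rot [ 0.001 -0.     0.81 ]
```

Call:
play_rows --dp '[[-0.9, 0.7, 0], [-1.8, 1.4, 0], [-1.85, 1.5, 0.06], [-1.85, 1.5, 0.06], [-1.85, 1.5, 0.06]]' --rot '[[0, 0, 0.8], [0, 0, 0.8], [0, 0, 0.8], [0, 0, 0.8], [0, 0, 0.8]]'

```text
clock: 10.67
eef_pos: [583.2, 179.9, 152.7]
tcp_rot: [-3.141, -0.0, 1.471]
contact_force: [-0.9, 0.8, -0.5]
opening: 0.599
grasp_force: 0.0
```

Call:
play_rows --dp '[[0, 0, 0], [0, 0, 0], [0, 0, 0], [0, 0, 0], [0, 0, 0]]' --rot '[[0, 0, 0], [0, 0, 0], [0, 0, 0], [0, 0, 0], [0, 0, 0]]'

```text
clock: 11.08
eef_pos: [583.0, 180.9, 153.0]
tcp_rot: [3.142, -0.0, 1.473]
contact_force: [0.4, -0.0, 0.1]
opening: 0.602
grasp_force: 0.0
```

```bash
python3 -c "
from h import *
import cv2
from rig import optics
go(582.7,235.9,75,84)
a=wrist('w5');g=optics.grab_frame('side')['color']
o=np.zeros((600,800,3),np.uint8)
o[:480,:640]=a;o[480:,:192]=cv2.resize(g[160:260,240:400],(192,120))
o=np.zeros((600,800,3),np.uint8);o[:,:480]=cv2.resize(a[0:400,100:540],(480,436))[:1].repeat(600,0);o[:]=0
o[:436,:480]=cv2.resize(a[0:400,100:540],(480,436));o[:200,480:]=cv2.resize(g[160:260,240:400],(320,200))
cv2.imwrite('pics/v5.png',o[:436,:,::-1])"
```

```text
t11.08 pos [583.  180.9 153. ] rpy [ 1.800e+02 -1.000e-02  8.441e+01] F [ 0.4 -0.   0.1] M [-0.04 -0.06 -0.02] op0.60 g0
dp [ 1.369 -0.142  1.95 ] rot [ 0.    -0.001  0.068]
```

View pics/v5.png

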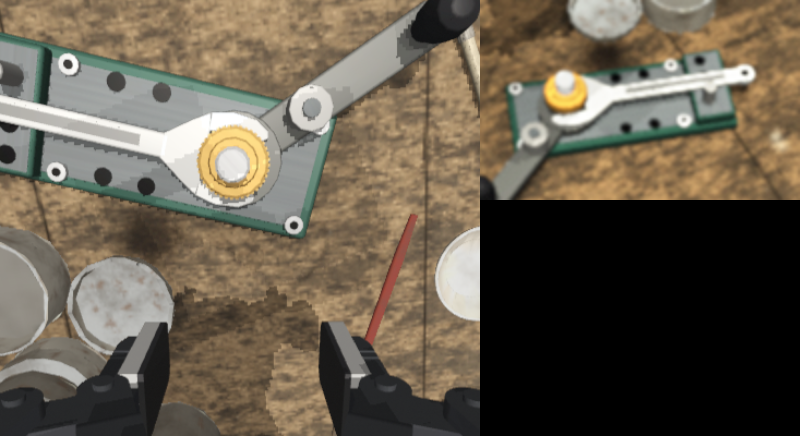

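The spanner is home on the nut with its handle on the peg's -y side. The jam nut's centre is at (233,161) and the stud top at (232,165) in the crop. I'll refine the stud axis from this near-vertical view.

```bash
python3 - <<'E'
from h import *
import cv2
np.set_printoptions(precision=1,suppress=True)
im=cv2.imread("pics/w5.png");h=cv2.cvtColor(im,cv2.COLOR_BGR2HSV)
m=((h[...,0]>12)&(h[...,0]<35)&(h[...,1]>110)&(h[...,2]>90)).astype(np.uint8);m[:100]=0;m[200:]=0;m[:,:270]=0;m[:,355:]=0
m=cv2.morphologyEx(m,cv2.MORPH_OPEN,np.ones((3,3)))
c=max(cv2.findContours(m,cv2.RETR_EXTERNAL,cv2.CHAIN_APPROX_NONE)[0],key=cv2.contourArea)
(u,v),r=cv2.minEnclosingCircle(c);print("nut px",u,v,r,"mm r",r*(296-50)/411)
for z in(46,53):print(bp("w5",u,v,z))
print("stud",bp("w5",312.7,151,70), "roller",bp("w5",100+311*.917,107*.917,46))
E
python3 -c "
from h import *
go(583,236,75,84)"
```

```text
nut px 313.0030822753906 148.8069610595703 33.44761276245117 mm r 20.0197390257007
[582.9 235.6  46. ]
[583.1 236.   53. ]
stud [583.4 235.8  70. ] roller [627.2 259.9  46. ]
t11.18 pos [583.2 180.6 153. ] rpy [180.    -0.    84.39] F [ 0.3 -0.5 -0.1] M [ 0.05 -0.02  0.02] op0.60 g0
dp [ 1.378 -0.139  1.949] rot [ 0.001 -0.     0.066]
```

Call:
play_rows --dp '[[0.7, -0.07, 0], [1.36, -0.13, 0], [1.36, -0.13, 0], [1.36, -0.13, 0.6], [1.36, -0.13, 1.2]]' --rot '[[0, 0, 0.07], [0, 0, 0.07], [0, 0, 0.07], [0, 0, 0.07], [0, 0, 0.07]]'

```text
clock: 11.6
eef_pos: [584.6, 235.8, 105.8]
tcp_rot: [3.138, -0.002, 1.466]
contact_force: [-0.7, -0.5, -0.3]
opening: 0.599
grasp_force: 0.0
```

Call:
play_rows --dp '[[0, 0, 0], [0, 0, 0], [0, 0, 0]]' --rot '[[0, 0, 0], [0, 0, 0], [0, 0, 0]]'

```text
clock: 11.85
eef_pos: [584.0, 234.9, 105.8]
tcp_rot: [3.141, -0.0, 1.465]
contact_force: [0.2, -0.0, -0.3]
opening: 0.595
grasp_force: 0.0
```

```bash
python3 -c "
from h import *
go(583.1,235.9,39,84)"
```

```text
t11.85 pos [584.  234.9 105.8] rpy [ 1.7997e+02 -2.0000e-02  8.3930e+01] F [ 0.2 -0.  -0.3] M [ 0.01  0.04 -0.  ] op0.60 g0
dp [ 0.023 -0.025  1.67 ] rot [ 0.005 -0.003 -0.011]
```

Call:
play_rows --dp '[[0.02, -0.02, 0.5], [0.02, -0.02, 1.0], [0.02, -0.02, 1.4], [0.02, -0.02, 1.6], [0.02, -0.02, 1.65]]' --rot '[[0, 0, 0], [0, 0, 0], [0, 0, 0], [0, 0, 0], [0, 0, 0]]'

```text
clock: 12.27
eef_pos: [582.8, 235.6, 38.7]
tcp_rot: [-3.141, 0.0, 1.465]
contact_force: [-0.2, 0.7, 0.0]
opening: 0.603
grasp_force: 0.0
```

Call:
play_rows --dp '[[0, 0, 0], [0, 0, 0]]' --rot '[[0, 0, 0], [0, 0, 0]]'

```text
clock: 12.43
eef_pos: [583.7, 236.1, 40.2]
tcp_rot: [3.14, -0.001, 1.465]
contact_force: [-0.8, 0.0, 0.3]
opening: 0.604
grasp_force: 0.0
```

Call:
play_rows --dp '[[0, 0, 0], [0, 0, 0], [0, 0, 0], [0, 0, 0]]' --rot '[[0, 0, 0], [0, 0, 0], [0, 0, 0], [0, 0, 0]]' --fingers 0.35 --grip_force 60

```text
clock: 12.77
eef_pos: [582.8, 236.2, 40.6]
tcp_rot: [3.141, -0.001, 1.465]
contact_force: [-6.0, 0.5, 9.9]
opening: 0.413
grasp_force: 58.7
```

```bash
python3 -c "
from h import *
go(583.1,235.9,39,84)"
```

```text
t12.77 pos [582.8 236.2  40.6] rpy [ 1.7999e+02 -4.0000e-02  8.3930e+01] F [-6.   0.5  9.9] M [0.01 0.93 0.05] op0.41 g59
dp [-0.006  0.009  0.041] rot [ 0.002 -0.006 -0.011]
```

Call:
play_rows --dp '[[0, -0.02, -0.03], [0, -0.025, -0.04], [0, -0.025, -0.04], [0, -0.025, -0.04], [0, -0.025, -0.04]]' --rot '[[0, 0, 0], [0, 0, 0], [0, 0, 1], [0, 0, 2], [0, 0, 3]]'

```text
clock: 13.18
eef_pos: [582.4, 236.2, 40.9]
tcp_rot: [3.141, -0.001, 1.146]
contact_force: [2.1, 1.0, -2.8]
opening: 0.414
grasp_force: 61.2
```

```bash
python3 -c "
from h import *
go(583.1,235.9,40,-26)"
```

```text
t13.18 pos [582.4 236.2  40.9] rpy [ 1.7994e+02 -6.0000e-02  6.5650e+01] F [ 2.1  1.  -2.8] M [ 0.17 -0.21  0.01] op0.41 g61
dp [0.    0.018 0.023] rot [-1.0000e-03 -1.5000e-02  1.5276e+01]
```

Call:
play_rows --dp '[[0, 0.01, 0.01], [0, 0.01, 0.01], [0, 0.01, 0.01], [0, 0.01, 0.01], [0, 0.01, 0.01]]' --rot '[[0, 0, 1], [0, 0, 2], [0, 0, 3], [0, 0, 4], [0, 0, 5]]'

```text
clock: 13.6
eef_pos: [582.4, 236.2, 40.7]
tcp_rot: [-3.141, -0.001, 0.622]
contact_force: [0.0, 2.3, 0.1]
opening: 0.417
grasp_force: 61.7
```

```bash
python3 -c "
from h import *
go(583.1,235.9,40,-26)"
```

```text
t13.60 pos [582.4 236.2  40.7] rpy [-1.7999e+02 -6.0000e-02  3.5640e+01] F [0.  2.3 0.1] M [0.41 0.1  0.13] op0.42 g62
dp [0.009 0.016 0.017] rot [-7.0000e-03 -7.0000e-03  1.0273e+01]
```

Call:
play_rows --dp '[[0, 0, 0], [0, 0, 0], [0, 0, 0.01], [0, 0, 0.01], [0, 0, 0.01]]' --rot '[[0, 0, 0.8], [0, 0, 1.6], [0, 0, 2.4], [0, 0, 3.2], [0, 0, 4]]'

```text
clock: 14.02
eef_pos: [582.4, 236.3, 40.4]
tcp_rot: [-3.141, -0.001, 0.204]
contact_force: [-1.4, 1.7, 1.9]
opening: 0.411
grasp_force: 61.8
```

```bash
python3 -c "
from h import *
go(583.1,235.9,40,-26)"
```

```text
t14.02 pos [582.4 236.3  40.4] rpy [-1.7996e+02 -5.0000e-02  1.1700e+01] F [-1.4  1.7  1.9] M [0.4  0.3  0.07] op0.41 g62
dp [0.014 0.014 0.011] rot [-1.000e-02 -5.000e-03  6.283e+00]
```

Call:
play_rows --dp '[[0, 0, 0], [0, 0, 0], [0, 0, 0], [0, 0, 0], [0, 0, 0]]' --rot '[[0, 0, 0.8], [0, 0, 1.6], [0, 0, 2.4], [0, 0, 3.2], [0, 0, 4]]'

```text
clock: 14.43
eef_pos: [582.4, 236.4, 40.4]
tcp_rot: [-3.141, -0.001, -0.214]
contact_force: [-1.6, 2.2, 1.5]
opening: 0.413
grasp_force: 61.8
```

```bash
python3 -c "
from h import *
go(583.1,235.9,40,-26)"
```

```text
t14.43 pos [582.4 236.4  40.4] rpy [-1.7995e+02 -3.0000e-02 -1.2260e+01] F [-1.6  2.2  1.5] M [0.46 0.27 0.42] op0.41 g62
dp [0.02  0.008 0.011] rot [-0.01  -0.004  2.289]
```

Call:
play_rows --dp '[[0, 0, 0], [0, 0, 0], [0, 0, 0]]' --rot '[[0, 0, 0.4], [0, 0, 0.7], [0, 0, 0.7]]'

```text
clock: 14.68
eef_pos: [582.4, 236.4, 40.4]
tcp_rot: [-3.141, -0.0, -0.285]
contact_force: [-2.4, 3.0, 2.9]
opening: 0.41
grasp_force: 61.8
```

```bash
python3 -c "
from h import *
from rig import telemetry,optics
go(583.1,235.9,40,-26)
for i in range(3):
    optics.grab_frame('side');s=telemetry.sense();print(s['wrist_torque'].round(3),s['contact_force'].round(1),s['joint_efforts'][5].round(3))"
```

```text
t14.68 pos [582.4 236.4  40.4] rpy [-1.7994e+02 -3.0000e-02 -1.6310e+01] F [-2.4  3.   2.9] M [0.64 0.25 0.4 ] op0.41 g62
dp [0.02  0.007 0.01 ] rot [-0.01  -0.004  1.615]
[0.69  0.328 0.374] [-2.6  4.5  3.5] 0.697
[0.746 0.337 0.332] [-0.9  4.6  3.9] 0.453
[0.831 0.411 0.286] [-2.5  4.9  5. ] 0.357
```

Call:
play_rows --dp '[[0, 0, -0.01], [0, 0, -0.01], [0, 0, -0.01]]' --rot '[[0, 0, 0.25], [0, 0, 0.5], [0, 0, 0.75]]'

```text
clock: 15.08
eef_pos: [582.4, 236.3, 40.4]
tcp_rot: [-3.141, -0.0, -0.362]
contact_force: [-1.3, 6.1, 3.0]
opening: 0.412
grasp_force: 61.8
```

```bash
python3 -c "
from h import *
go(583.1,235.9,40,-26)"
```

```text
t15.08 pos [582.4 236.3  40.4] rpy [-1.7995e+02 -2.0000e-02 -2.0770e+01] F [-1.3  6.1  3. ] M [0.91 0.24 0.42] op0.41 g62
dp [0.02  0.003 0.009] rot [-0.009 -0.002  0.872]
```

Call:
play_rows --dp '[[0, -0.02, 0], [0, -0.02, 0], [0, -0.02, 0], [0, -0.02, 0]]' --rot '[[0, 0, 0.25], [0, 0, 0.5], [0, 0, 0.75], [0, 0, 1]]'

```text
clock: 15.42
eef_pos: [582.4, 236.5, 40.4]
tcp_rot: [3.142, -0.0, -0.467]
contact_force: [-3.2, 2.0, 4.1]
opening: 0.417
grasp_force: 62.0
```

```bash
python3 -c "
from h import *
go(583.1,235.9,40,-26)"
```

```text
t15.42 pos [582.4 236.5  40.4] rpy [180.    -0.   -26.75] F [-3.2  2.   4.1] M [0.41 0.35 0.47] op0.42 g62
dp [0.021 0.006 0.009] rot [ 0.001 -0.001 -0.125]
```

Call:
play_rows --dp '[[0, 0, 0], [0, 0, 0], [0, 0, 0], [0, 0, -0.3], [0, 0, -0.8]]' --rot '[[0, 0, 0], [0, 0, 0], [0, 0, 0], [0, 0, 0], [0, 0, 0]]' --fingers 0.57

```text
clock: 15.83
eef_pos: [580.9, 235.6, 70.9]
tcp_rot: [3.138, 0.003, -0.467]
contact_force: [-0.3, 0.2, 0.4]
opening: 0.568
grasp_force: 0.0
```

Call:
play_rows --dp '[[0, 0, -0.5], [0, 0, -1], [0, 0, -2], [0, 0, -2], [0, 0, -2]]' --rot '[[0, 0, 0], [0, 0, 0], [0, 0, 0], [0, 0, 0], [0, 0, 0]]'

```text
clock: 16.25
eef_pos: [584.3, 237.0, 155.6]
tcp_rot: [-3.137, -0.004, -0.467]
contact_force: [0.6, -0.1, 0.3]
opening: 0.569
grasp_force: 0.0
```

```bash
python3 -c "
from h import *
go(403,296,150,-20)"
```

```text
t16.25 pos [584.3 237.  155.6] rpy [-179.76   -0.22  -26.74] F [ 0.6 -0.1  0.3] M [-0.01  0.01  0.04] op0.57 g0
dp [-4.711  0.723  0.118] rot [-0.038 -0.039 -1.124]
```

Call:
play_rows --dp '[[-1, 0.15, 0.1], [-2, 0.3, 0.1], [-3, 0.45, 0.1], [-4, 0.6, 0.1], [-4.7, 0.7, 0.1]]' --rot '[[0, 0, -0.3], [0, 0, -0.6], [0, 0, -0.9], [0, 0, -1.1], [0, 0, -1.1]]'

```text
clock: 16.67
eef_pos: [398.3, 295.6, 147.3]
tcp_rot: [3.139, 0.002, -0.35]
contact_force: [-0.2, 0.8, -1.4]
opening: 0.567
grasp_force: 0.0
```

Call:
play_rows --dp '[[0, 0, 0], [0, 0, 0], [0, 0, 0], [0, 0, 0], [0, 0, 0]]' --rot '[[0, 0, 0], [0, 0, 0], [0, 0, 0], [0, 0, 0], [0, 0, 0]]'

```text
clock: 17.08
eef_pos: [402.9, 295.8, 147.9]
tcp_rot: [3.142, -0.0, -0.353]
contact_force: [0.2, -0.4, 0.7]
opening: 0.571
grasp_force: 0.0
```

```bash
python3 - <<'E'
from h import *
import cv2
np.set_printoptions(precision=1,suppress=True)
go(520,258,100,-20)
wrist('w6')
im=cv2.imread("pics/w6.png");h=cv2.cvtColor(im,cv2.COLOR_BGR2HSV)
pts=[]
ex=np.array([np.cos(np.radians(-19.5)),np.sin(np.radians(-19.5))]);n=np.array([-ex[1],ex[0]])
K=cam("w6")
for xb in range(-160,-46,6):
    # cross section samples at z=33
    ts=np.arange(-20,21,.4);px=[proj(K,[583.1+xb*ex[0]+t*n[0],235.9+xb*ex[1]+t*n[1],33]) for t in ts]
    ok=[0<=u<640 and 0<=v<480 and h[int(v),int(u),2]>135 and h[int(v),int(u),1]<45 for u,v in px]
    tt=ts[np.array(ok)]
    if len(tt): 
        print(xb,px[50].astype(int),tt.min(),tt.max(),len(tt))
E
```

```text
t17.08 pos [402.9 295.8 147.9] rpy [180.   -0.  -20.2] F [ 0.2 -0.4  0.7] M [0.1 0.  0. ] op0.57 g0
dp [ 3.1 -0.1  1.2] rot [ 0. -0. -0.]
-160 [316 190] -4.000000000000057 9.599999999999895 35
-154 [316 181] -4.000000000000057 9.199999999999896 34
-148 [316 171] -19.6 20.799999999999855 98
-142 [315 161] -20.0 20.799999999999855 100
-136 [315 151] -20.0 20.799999999999855 94
-130 [315 141] -20.0 20.799999999999855 71
-124 [315 131] -20.0 20.799999999999855 99
-118 [315 121] -20.0 11.999999999999886 77
-112 [314 110] -20.0 20.799999999999855 91
-106 [314 100] -20.0 19.999999999999858 89
-100 [314  89] -20.0 20.799999999999855 92
-94 [314  78] -20.0 20.799999999999855 93
-88 [314  67] -20.0 20.799999999999855 93
-82 [314  56] -20.0 18.799999999999862 88
-76 [313  45] -20.0 20.799999999999855 90
-70 [313  33] -20.0 20.799999999999855 90
-64 [313  21] -20.0 20.799999999999855 90
-58 [313  10] -20.0 19.59999999999986 89
```

```bash
python3 - <<'E'
from h import *
import cv2
im=cv2.imread("pics/w6.png");g=cv2.cvtColor(im,cv2.COLOR_BGR2GRAY).astype(int)
ex=np.array([np.cos(np.radians(-19.5)),np.sin(np.radians(-19.5))]);n=np.array([-ex[1],ex[0]]);K=cam("w6")
for xb in(-160,-130,-112,-100,-88,-76,-64):
    print(xb,[int(g[int(v),int(u)]) for u,v in [proj(K,[583.1+xb*ex[0]+t*n[0],235.9+xb*ex[1]+t*n[1],33]) for t in np.arange(-14,18,1)]])
E
```

```text
-160 [124, 79, 73, 74, 81, 97, 96, 93, 97, 94, 200, 239, 248, 250, 250, 255, 255, 253, 254, 254, 254, 255, 254, 234, 140, 127, 125, 118, 116, 113, 117, 117]
-130 [78, 79, 93, 100, 82, 82, 82, 40, 34, 141, 209, 247, 248, 228, 199, 200, 200, 200, 201, 201, 174, 170, 161, 84, 77, 162, 228, 230, 231, 232, 233, 235]
-112 [162, 165, 162, 163, 107, 99, 99, 101, 100, 168, 246, 248, 249, 201, 200, 200, 199, 200, 200, 251, 254, 254, 229, 167, 165, 168, 170, 169, 167, 166, 169, 171]
-100 [180, 186, 181, 181, 182, 123, 101, 100, 100, 161, 246, 248, 248, 199, 198, 199, 199, 199, 200, 239, 253, 248, 228, 167, 166, 167, 169, 171, 168, 166, 169, 171]
-88 [178, 184, 181, 181, 168, 123, 122, 124, 87, 242, 255, 255, 235, 217, 218, 218, 218, 218, 218, 255, 255, 255, 196, 174, 184, 182, 167, 170, 168, 166, 168, 170]
-76 [176, 181, 181, 150, 123, 123, 122, 122, 115, 244, 255, 255, 234, 216, 216, 216, 216, 216, 243, 255, 255, 250, 189, 186, 183, 181, 183, 186, 185, 182, 181, 185]
-64 [176, 178, 180, 129, 122, 122, 122, 122, 112, 246, 255, 255, 233, 215, 215, 215, 216, 215, 242, 236, 255, 253, 164, 183, 181, 181, 180, 183, 183, 181, 180, 184]
```

Call:
play_rows --dp '[[1, 0, 0.3], [2, 0, 0.6], [2.9, 0, 1], [3.1, -0.1, 1.4], [3.23, -0.13, 1.5]]' --rot '[[0, 0, 0.03], [0, 0, 0.03], [0, 0, 0.03], [0, 0, 0.03], [0, 0, 0.03]]' --fingers 0.36

```text
clock: 17.55
eef_pos: [526.4, 254.8, 85.5]
tcp_rot: [3.14, 0.002, -0.358]
contact_force: [-0.8, -0.2, -0.5]
opening: 0.358
grasp_force: 0.0
```

Call:
play_rows --dp '[[0, 0, 0], [0, 0, 0], [0, 0, 0], [0, 0, 0]]' --rot '[[0, 0, 0], [0, 0, 0], [0, 0, 0], [0, 0, 0]]'

```text
clock: 17.88
eef_pos: [524.6, 257.0, 89.1]
tcp_rot: [-3.141, -0.001, -0.354]
contact_force: [-0.1, 0.8, 0.6]
opening: 0.36
grasp_force: 0.0
```

```bash
python3 -c "
from h import *
go(525.1,257.7,31.5,-20.4)"
```

```text
t17.88 pos [524.6 257.   89.1] rpy [-1.7996e+02 -3.0000e-02 -2.0290e+01] F [-0.1  0.8  0.6] M [ 0.06 -0.02  0.02] op0.36 g0
dp [ 0.005 -0.02   1.44 ] rot [-0.007 -0.005  0.018]
```

Call:
play_rows --dp '[[0, -0.01, 0.5], [0, -0.01, 1], [0, -0.01, 1.3], [0, -0.01, 1.42], [0, -0.01, 1.42]]' --rot '[[0, 0, 0], [0, 0, 0], [0, 0, 0], [0, 0, 0], [0, 0, 0]]'

```text
clock: 18.3
eef_pos: [524.3, 256.8, 30.7]
tcp_rot: [3.14, 0.001, -0.354]
contact_force: [-0.2, -0.5, 0.4]
opening: 0.359
grasp_force: 0.0
```

Call:
play_rows --dp '[[0, 0, 0], [0, 0, 0]]' --rot '[[0, 0, 0], [0, 0, 0]]'

```text
clock: 18.47
eef_pos: [525.8, 257.2, 32.3]
tcp_rot: [-3.141, -0.001, -0.355]
contact_force: [0.1, -0.4, -0.5]
opening: 0.36
grasp_force: 0.0
```

Call:
play_rows --dp '[[0, 0, 0], [0, 0, 0], [0, 0, 0], [0, 0, 0]]' --rot '[[0, 0, 0], [0, 0, 0], [0, 0, 0], [0, 0, 0]]' --fingers 0.05 --grip_force 30

```text
clock: 18.8
eef_pos: [525.8, 257.2, 32.2]
tcp_rot: [-3.14, -0.001, -0.355]
contact_force: [-1.1, 0.3, 6.4]
opening: 0.135
grasp_force: 29.6
```

```bash
python3 -c "
from h import *
go(525.1,257.7,31.5,-20.4)"
```

```text
t18.80 pos [525.8 257.2  32.2] rpy [-1.7993e+02 -6.0000e-02 -2.0350e+01] F [-1.1  0.3  6.4] M [ 0.07  0.14 -0.03] op0.13 g30
dp [-0.022 -0.005  0.017] rot [-0.011 -0.01   0.009]
```

Call:
play_rows --dp '[[0, 0, -0.03], [-0.1, 0, -0.04], [-0.2, 0, -0.04], [-0.3, 0, -0.04], [-0.4, 0, -0.04]]' --rot '[[0, 0, 0], [0, 0, 0], [0, 0, 0], [0, 0, 0], [0, 0, 0]]' --grip_force 50

```text
clock: 19.22
eef_pos: [509.9, 262.5, 32.9]
tcp_rot: [-3.142, 0.0, -0.355]
contact_force: [0.5, -0.0, -1.2]
opening: 0.109
grasp_force: 49.2
```

```bash
python3 -c "
from h import *
go(525.1-45*.9375,257.7+45*.348,33,-20.4)"
```

```text
t19.22 pos [509.9 262.5  32.9] rpy [-180.      0.    -20.35] F [ 0.5 -0.  -1.2] M [ 0.12 -0.18  0.07] op0.11 g49
dp [-0.728 -0.02  -0.003] rot [-0.     0.001  0.008]
```

Call:
play_rows --dp '[[-0.15, 0, 0], [-0.3, 0, 0], [-0.45, 0, 0], [-0.6, 0, 0], [-0.72, 0, 0]]' --rot '[[0, 0, 0], [0, 0, 0], [0, 0, 0], [0, 0, 0], [0, 0, 0]]'

```text
clock: 19.63
eef_pos: [482.1, 272.5, 32.8]
tcp_rot: [3.141, 0.001, -0.355]
contact_force: [0.0, -0.6, -0.2]
opening: 0.11
grasp_force: 49.2
```

Call:
play_rows --dp '[[0, 0, 0], [0, 0, -0.4], [0, 0, -1], [0, 0, -1.6], [0, 0, -2]]' --rot '[[0, 0, 0], [0, 0, 0], [0, 0, 0], [0, 0, 0], [0, 0, 0]]'

```text
clock: 20.05
eef_pos: [483.8, 272.7, 114.8]
tcp_rot: [-3.14, -0.001, -0.355]
contact_force: [0.6, 0.7, -1.4]
opening: 0.106
grasp_force: 49.1
```

```bash
python3 -c "
from h import *
go(530,470,110,-15)"
```

```text
t20.05 pos [483.8 272.7 114.8] rpy [-1.7994e+02 -6.0000e-02 -2.0330e+01] F [ 0.6  0.7 -1.4] M [ 0.   -0.01  0.02] op0.11 g49
dp [-0.631 -5.026  0.125] rot [-0.01  -0.01  -0.889]
```

Call:
play_rows --dp '[[-0.1, -1, 0], [-0.25, -2, 0], [-0.4, -3, 0], [-0.5, -4, 0], [-0.6, -5, 0.1]]' --rot '[[0, 0, -0.2], [0, 0, -0.4], [0, 0, -0.6], [0, 0, -0.8], [0, 0, -0.9]]'

```text
clock: 20.47
eef_pos: [530.7, 470.4, 109.7]
tcp_rot: [-3.141, -0.001, -0.26]
contact_force: [1.2, 0.5, -1.0]
opening: 0.11
grasp_force: 49.1
```

Call:
play_rows --dp '[[0, 0, 0], [0, 0, 0.5], [0, 0, 1], [0, 0, 1.5], [0, 0, 2]]' --rot '[[0, 0, 0], [0, 0, 0], [0, 0, 0], [0, 0, 0], [0, 0, 0]]'

```text
clock: 20.88
eef_pos: [530.0, 468.3, 27.8]
tcp_rot: [3.141, 0.0, -0.26]
contact_force: [0.3, 0.1, -2.7]
opening: 0.113
grasp_force: 49.2
```

Call:
play_rows --dp '[[0, 0, 0], [0, 0, 0], [0, 0, 0]]' --rot '[[0, 0, 0], [0, 0, 0], [0, 0, 0]]'

```text
clock: 21.13
eef_pos: [530.7, 468.6, 29.8]
tcp_rot: [-3.141, -0.001, -0.261]
contact_force: [0.6, -0.5, -2.1]
opening: 0.115
grasp_force: 49.2
```

```bash
python3 -c "
from h import *
go(530,470,6,-15)"
```

```text
t21.13 pos [530.7 468.6  29.8] rpy [-1.7996e+02 -3.0000e-02 -1.4950e+01] F [ 0.6 -0.5 -2.1] M [ 0.01 -0.05  0.06] op0.11 g49
dp [-0.026 -0.028  0.595] rot [-0.007 -0.005  0.009]
```

Call:
play_rows --dp '[[0, 0, 0.2], [0, 0, 0.4], [0, 0, 0.52], [0, 0, 0.58], [0, 0, 0.6]]' --rot '[[0, 0, 0], [0, 0, 0], [0, 0, 0], [0, 0, 0], [0, 0, 0]]'

```text
clock: 21.55
eef_pos: [530.2, 468.2, 6.1]
tcp_rot: [3.141, 0.0, -0.261]
contact_force: [-5.1, -5.4, 18.9]
opening: 0.108
grasp_force: 58.3
```

Call:
play_rows --dp '[[0, 0, 0], [0, 0, 0], [0, 0, 0.01]]' --rot '[[0, 0, 0], [0, 0, 0], [0, 0, 0]]'

```text
clock: 21.8
eef_pos: [530.1, 468.2, 6.2]
tcp_rot: [3.141, 0.0, -0.261]
contact_force: [-6.1, -4.7, 17.0]
opening: 0.107
grasp_force: 57.6
```

```bash
python3 -c "
from h import *
go(530,470,6,-15)"
```

```text
t21.80 pos [530.1 468.2   6.2] rpy [ 1.7998e+02  1.0000e-02 -1.4940e+01] F [-6.1 -4.7 17. ] M [-0.9   1.01 -0.05] op0.11 g58
dp [-0.015 -0.042  0.004] rot [0.003 0.002 0.01 ]
```

On the bench. I'll ease the load, release and lift.

Call:
play_rows --dp '[[0, 0, -0.05], [0, 0, -0.07], [0, 0, -0.07]]' --rot '[[0, 0, 0], [0, 0, 0], [0, 0, 0]]'

```text
clock: 22.05
eef_pos: [530.3, 468.4, 7.3]
tcp_rot: [-3.141, -0.0, -0.261]
contact_force: [-0.7, 1.1, -1.0]
opening: 0.107
grasp_force: 49.3
```

Call:
play_rows --dp '[[0, 0, 0], [0, 0, 0], [0, 0, 0], [0, 0, -0.1], [0, 0, -0.3]]' --rot '[[0, 0, 0], [0, 0, 0], [0, 0, 0], [0, 0, 0], [0, 0, 0]]' --fingers 0.4

```text
clock: 22.47
eef_pos: [529.6, 467.8, 18.6]
tcp_rot: [3.14, 0.001, -0.261]
contact_force: [-0.7, 0.5, 0.4]
opening: 0.402
grasp_force: 0.0
```

Call:
play_rows --dp '[[0, 0, -0.8], [0, 0, -1.6], [0, 0, -2.4], [0, 0, -3.2], [0, 0, -4]]' --rot '[[0, 0, 0], [0, 0, 0], [0, 0, 0], [0, 0, 0], [0, 0, 0]]'

```text
clock: 22.88
eef_pos: [530.2, 468.3, 181.8]
tcp_rot: [-3.141, -0.0, -0.261]
contact_force: [0.3, 0.4, 0.2]
opening: 0.399
grasp_force: 0.0
```

Call:
play_rows --dp '[[-0.8, 0, 0], [-1.6, 0, 0], [-2, 0, 0], [-2, 0, 0], [-2, 0, 0]]' --rot '[[0, 0, 0], [0, 0, 0], [0, 0, 0], [0, 0, 0], [0, 0, 0]]'

```text
clock: 23.3
eef_pos: [452.5, 489.3, 179.9]
tcp_rot: [-3.141, -0.001, -0.259]
contact_force: [0.7, 0.3, -1.0]
opening: 0.397
grasp_force: 0.0
```

```bash
python3 -c "
from h import *
import cv2
from rig import optics
go(530,470,6,-15)
f=optics.grab_frame('scene')['color'];g=optics.grab_frame('side')['color']
o=np.zeros((560,800,3),np.uint8)
o[:320,:400]=cv2.resize(f[190:350,230:430],(400,320),interpolation=cv2.INTER_CUBIC)
o[:320,400:]=cv2.resize(g[175:311,220:390],(400,320),interpolation=cv2.INTER_CUBIC)
o[320:,:400]=cv2.resize(wrist('w7'),(400,240))
cv2.imwrite('pics/v7.png',o[:,:,::-1])"
```

```text
t23.30 pos [452.5 489.3 179.9] rpy [-1.7998e+02 -4.0000e-02 -1.4840e+01] F [ 0.7  0.3 -1. ] M [ 0.   -0.04 -0.01] op0.40 g0
dp [ 1.993 -0.029  4.348] rot [-0.003 -0.006  0.027]
```

View pics/v7.png

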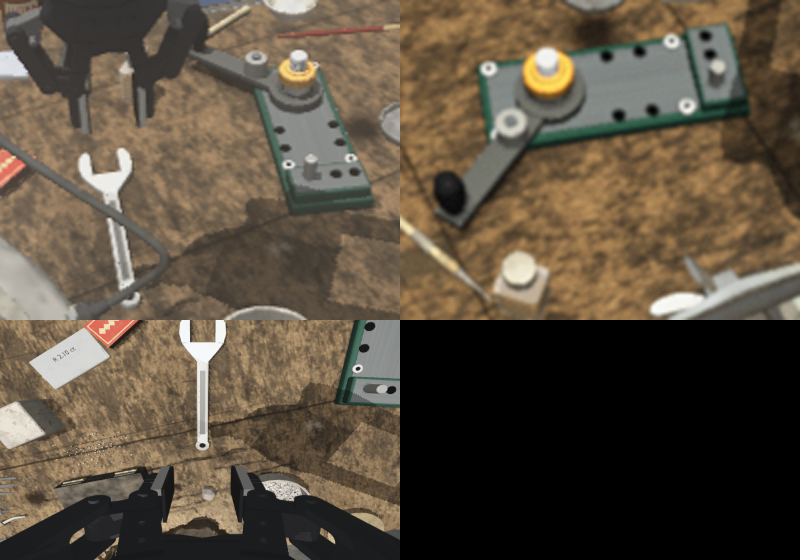

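The spanner lies flat on the bench with its jaw at (107,165), clear of the bender. The vial is still standing where it was, at (520,280) in the side view. I'm handing in.

```bash
python3 -c "
from rig import r
print(r.sign_off())"
```

```text
the job is handed in; nothing more can be done
None
```

The job is handed in: the jam nut was tightened to about 0.47 N m by the wrist sensor with the spanner on the lower nut, the spanner now lies flat clear of the bender, and the oil vial was not touched; I did not measure the lower nut's angle directly, but the spanner turned only about 0.03 rad.

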